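# Top up the spring-fed tag dispenser

### The arm

A 6-joint arm with a two-finger parallel gripper is mounted at the origin on a cart in front of the work surface, level with it; the furniture and walls round the work are solid. World frame = base frame: x ahead of the robot, y to its left, z up, the work surface at z = 0. Lengths are in m, angles in rad, forces in N, time in s.
With the tool pointing down it reaches from about 0.3 to 0.85 m from the base axis. Payload 5.4 kg.
Tool frame: the origin (TCP) lies at the very end of the fingers, on their centre line; the grasp point (between the pads) lies 19 mm behind it; z points along the fingers, y is the direction in which the jaws open and shut (so a half turn about z gives the same grasp; the last joint's range is limited). The gripper opens to 85 mm and grips with 20 to 120 N. Pads are 22 mm wide; open, the fingers measure 114 mm over their backs; the gripper's body (76 mm by 85 mm) begins 54 mm behind the grasp point. The pads swing forward as they close: fully open they stand 13 mm farther back than shut.
Start: joints at [-1.395, 0.158, 1.597, -0, 1.386, -0.21], TCP at [0.216, -0.533, 0.231] pointing down, gripper open.
Joint ranges: [-2.91, 2.91], [-0.94, 2.29], [0.18, 2.7], [-1.29, 4.43], [0.17, 2.64], [-3, 3]. Speed limits (rad/s): [2.57, 2.57, 3.14, 3.14, 3.14, 3.14].

### API

Orientations are given as a rotation vector (axis times angle).
In Python, from plant import read_state, grab_frame, job_done gives the robot as it stands. The module is installed in compiled form; this text tells all that it offers.
- The arm moves only by the shell command python3 -m jog 'ROWS' [FORCE]. ROWS is a JSON object of lists of equal length, an entry for each row: "grip": the finger opening in mm, from 0 to 85.4; "linear": the shift along the tool's x, y, z in mm, a list of three; "spin": the turn about the tool's z in degrees. A call has exactly 5 rows; each row is the pose to reach, as a shift and turn from the pose commanded when the call began, along the tool's axes at that moment; what a row does not reach only later rows make up. A row lasts 1/10 s, in which the tool goes at most 50 mm and 8.59 degrees, less where a joint would pass 70% of its speed; a pose out of reach is approached as far as the arm can. A call with a gripper value outside its range is refused whole. The fingers move at their own pace and stop on an object; FORCE is the grip in N (left out, the last holds). Time passes only in rows, so rows that repeat a pose let the fingers close, or fill a call up. It gives the time, the measured TCP pose, the force and the opening at its end, in the units of the state.
- read_state(): the state, without advancing time (a new reading comes with each control period).
- grab_frame(name): name is "scene" or "top"; returns a dict with "pixels" (384x512x3 uint8, blue, green, red), "range_z" (384x512 float32, m along the optical axis (not along the pixel's ray), 0 where there is no reading), "fov_y" (degrees; the focal length in pixels is half the picture's height over the tangent of half this angle, whatever the lens; pixels are square), "cx", "cy" (the principal point, pixels), "k1" (the pictures are not rectified: a ray, as slopes to the right and down, at radius r is drawn at 1 + k1 r^2 times it, then the intrinsics apply), "R" (3x3) and "t" (3): a world point X has camera coordinates R X + t. Camera axes: x right, y down, z forward; pixel columns grow to the right and rows downward; lengths in m; the calibration is good to about 2 mm. A picture is of the moment at which its call begins.
- job_done(): hands the job in, once; it reports no verdict.
The state is a dict: "time_s": time; "joints": joint angles; "joint_velocities": joint speeds; "effort": joint torques, N m; "eef_pos": TCP position; "tool_rot": TCP orientation; "contact_force": force on the tool from outside, world axes, zero at the start; "ft_torque": the same for the moment, N m; "finger_gap": opening from 0.0 (shut) to 1.0 (fully open).
Only numpy, scipy, OpenCV 4.12 (cv2) and the standard library are available. Lean on these libraries where they do the work, as an engineer would, in place of code of your own. Each camera call takes 0.05 s, during which the arm holds its last target. There are 200 camera calls.

### The job

Top up the tag dispenser: take the loose bundle of price tags from the table and push it, lying flat, down through the dispenser's mouth past the two sprung lips, on top of the bundle already inside, until both lips snap out over it. Leave it held under the lips and let go.

Things in the scene. Friction and masses are not known exactly. Their poses are not given: they have to be found in the camera images.
- tag_bundle_center (a point): Centre (half-way up) of the loose bundle of cream and brown card price tags: a rigid flat block lying on the table, 38 x 70 mm and 10 mm thick (string ends up to 43 x 73 x 11), about 30 g. x runs along the 38 mm width (the side to grip), y along the 70 mm length, z up. It may go in either end first.
- dispenser: Aluminium tag dispenser on a dark base (84 x 118 mm) with feet, fixed, 102 mm high, open at the top. Origin: centre of its underside, on the table; z up. Its pocket is 46 mm wide (x), 76 mm long (y), flaring to 62 x 96 at the top. Each long side is open in the middle (y -27 to +27 mm, from z = 38 mm up), so fingers gripping the bundle's width can go down with it and open there (nothing beside it).
- lips (a point): Point in the middle between the two lips, 72 mm above the dispenser's origin, axes as the dispenser's. At each end (y) a sprung steel leaf leans inward and down; its tip, at this height, catches 6 mm of a bundle's end, swings outward when one is pressed past and snaps back above it. One like bundle is held below, its top at this height. All together resist a push with under 15 N.
- follower (a joint): Orange spring plate under the stored bundles: 0 with one bundle inside, about 0.010 m with two under the lips; grows downward, to 0.020 at most; pushes up with 3 to 6 N. For the lips to snap over, press the new bundle's centre 9 to 13 mm below lips; let go, it rises to 5 mm below.
There are look-alikes about, which are no part of the job. What is shaped like the part that bears tag_bundle_center but green or pink is not meant.

How it is judged:
At the end, for the whole second after the job is handed in: The bundle lies flat (within 0.15 rad) and lengthwise (0.26 rad) in the dispenser, within 10 mm of its middle each way, its centre 62 to 70 mm above the table, thus under both lips; the follower is more than 7 mm down, so the first bundle is still beneath it, and at rest (z of tag_bundle_center in the frame of dispenser between 0.062 and 0.07 m and x of tag_bundle_center in the frame of dispenser between -0.01 and 0.01 m and y of tag_bundle_center in the frame of dispenser between -0.01 and 0.01 m and angle between tag_bundle_center's own z axis and vertical below 0.15 rad and angle between the y axis of tag_bundle_center and the y axis of dispenser, either way round below 0.26 rad and value of joint follower above 0.007 m and velocity of joint follower between -0.01 and 0.01 m/s); the robot touches nothing.
It also fails if it takes over 40 s, if anything falls off the work surface, if the arm or the gripper's body presses on something with over 40 N, if the wrist force passes 120 N, or if a joint passes its speed limit or range.

## Working session

There is one attempt and no reset: what is moved stays moved. The work goes in short steps, Python scripts to look and compute and a shell command to move; the robot and the scene stay as the last step left them, time stands still between calls to the robot, and variables do not carry over. Pictures are saved under pics/ and viewed, about 8 in all and at most 12, crops included, and the job is handed in when it is done.

```bash
mkdir -p pics && cat > h.py <<'E'
import numpy as np, cv2
from plant import read_state, grab_frame
def K(f):
    h,w=f["pixels"].shape[:2]; fl=h/2/np.tan(np.radians(f["fov_y"])/2); return fl
def pts(f):
    # world point for each pixel from depth
    h,w=f["pixels"].shape[:2]; fl=K(f)
    u,v=np.meshgrid(np.arange(w),np.arange(h)); s=rays(f,u,v)
    z=f["range_z"]; c=np.dstack([s[...,0]*z,s[...,1]*z,z])
    return (c-np.array(f["t"]))@np.array(f["R"])
def rays(f,u,v):
    fl=K(f); x=(np.asarray(u)-f["cx"])/fl; y=(np.asarray(v)-f["cy"])/fl
    a,b=x.copy(),y.copy()
    for _ in range(20):
        k=1+f["k1"]*(a*a+b*b); a,b=x/k,y/k
    return np.stack([a,b],-1)
def onplane(f,u,v,zw):
    s=rays(f,np.asarray(u,float),np.asarray(v,float)); d=np.concatenate([s,np.ones(s.shape[:-1]+(1,))],-1)@np.array(f["R"])
    o=-np.array(f["R"]).T@np.array(f["t"]); return o+d*((zw-o[2])/d[...,2])[...,None]
E
python3 - <<'E'
from h import *
for n in("scene","top"):
    f=grab_frame(n); cv2.imwrite(f"pics/{n}0.png",f["pixels"]); np.savez(f"{n}0.npz",**f)
    print(n,f["fov_y"],f["cx"],f["cy"],f["k1"],-np.array(f["R"]).T@np.array(f["t"]))
s=read_state();print(s)
E
```

```text
scene 52.32090066117197 255.08354702912038 182.5656852353959 -0.13421834137136676 [-0.04806071 -0.99322138  0.60131818]
top 49.690877637305235 250.5069347170625 185.78370654028976 -0.08116659978349597 [ 0.3038189  -0.16643735  1.40998463]
{'time_s': 0.1, 'joints': array([-1.39511686e+00,  1.58990845e-01,  1.59814310e+00, -3.68234248e-05,
        1.38619813e+00, -2.10120053e-01]), 'joint_velocities': array([ 8.00744477e-04,  4.72319458e-04, -1.93401978e-03,  5.97932681e-04,
        2.25526742e-04, -6.50374106e-05]), 'effort': array([ 4.85825749e-04, -3.96987605e+01, -3.32338214e+01, -1.58072967e-04,
        4.15654649e-03,  2.47086626e-05]), 'eef_pos': array([ 0.21623205, -0.53219112,  0.23039422]), 'tool_rot': array([-3.08161429e+00, -6.01938067e-01,  9.78803828e-06]), 'contact_force': array([ 0.54455781,  0.32846294, -0.02954933]), 'ft_torque': array([ 0.00426185,  0.00788147, -0.03340335]), 'finger_gap': 1.000872358844033}
```

View pics/scene0.png

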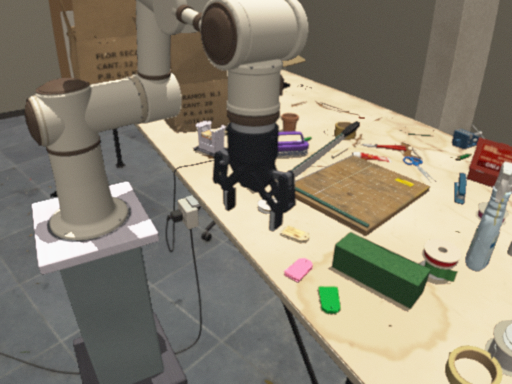

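View pics/top0.png

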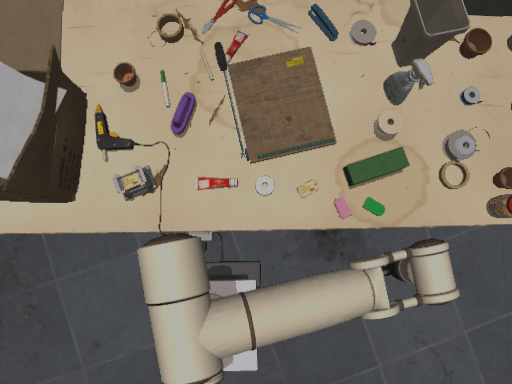

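The scene view shows a cream bundle at about (294,234), with pink (298,270) and green (330,299) look-alikes. The dispenser is at about (210,138). In the top view, the bundle is at (307,188), pink at (343,208), green at (374,206) and the dispenser at (135,182). Next I'll take one close crop and measure.

```bash
python3 - <<'E'
from h import *
T=dict(np.load("top0.npz"));S=dict(np.load("scene0.npz"))
def crop(f,r0,r1,c0,c1,k): return cv2.resize(f["pixels"][r0:r1,c0:c1],None,fx=k,fy=k,interpolation=cv2.INTER_CUBIC)
a=crop(T,160,210,100,170,5.7);b=crop(S,110,160,185,255,5.7);c=crop(T,165,215,285,355,5.7);d=crop(S,220,270,260,330,5.7)
cv2.imwrite("pics/crop.png",np.vstack([np.hstack([a,b]),np.hstack([c,d])]))
P=pts(T)
for r in range(166,202,3): print(r,[f"{1000*P[r,c,2]:.0f}" for c in range(108,164,3)])
print(P[182,135],P[188,307])
hsv=cv2.cvtColor(T["pixels"],cv2.COLOR_BGR2HSV)
print("bundle")
for r in range(176,202,2): print(r,[f"{1000*P[r,c,2]:.0f}" for c in range(292,324,2)])
E
```

```text
166 ['-0', '3', '-4', '-1', '5', '0', '3', '0', '2', '103', '97', '102', '1', '20', '6', '-3', '-5', '2', '1']
169 ['-1', '5', '-1', '-5', '-8', '-0', '6', '-4', '-2', '93', '82', '98', '11', '14', '12', '3', '2', '1', '-5']
172 ['-9', '3', '-0', '-2', '-3', '-1', '-4', '1', '12', '9', '72', '95', '36', '14', '10', '-7', '4', '1', '-2']
175 ['-0', '-1', '96', '93', '-1', '12', '13', '72', '70', '72', '71', '85', '101', '12', '11', '4', '-3', '2', '10']
178 ['4', '-2', '95', '79', '71', '73', '74', '77', '79', '76', '73', '75', '101', '23', '11', '-0', '-3', '-6', '3']
181 ['1', '6', '101', '93', '77', '79', '76', '68', '70', '70', '72', '72', '96', '48', '12', '13', '-1', '-1', '-2']
184 ['1', '-3', '105', '93', '83', '79', '70', '69', '71', '69', '67', '102', '66', '42', '8', '9', '3', '-0', '-1']
187 ['-4', '-1', '-2', '93', '93', '80', '73', '68', '15', '11', '16', '34', '17', '18', '16', '15', '7', '-4', '0']
190 ['-1', '-2', '-2', '103', '86', '94', '76', '15', '37', '29', '9', '6', '10', '8', '-1', '-3', '-2', '3', '-6']
193 ['-4', '-5', '-4', '-1', '102', '13', '37', '20', '9'
[... 897 characters left out ...]
', '14', '14', '7', '10', '3', '-5']
188 ['-3', '-1', '-3', '6', '8', '10', '5', '6', '12', '15', '8', '16', '11', '-4', '1', '-2']
190 ['-2', '-3', '-1', '11', '1410', '10', '14', '6', '7', '9', '10', '8', '-0', '-3', '7', '1']
192 ['-1', '-4', '-7', '2', '6', '8', '11', '6', '12', '9', '1', '8', '0', '0', '-3', '-2']
194 ['1', '1', '-1', '-3', '2', '7', '11', '15', '7', '-5', '5', '-6', '-0', '-7', '-3', '2']
196 ['3', '0', '-6', '-0', '0', '6', '11', '-2', '1', '-1', '2', '2', '1', '-6', '3', '4']
198 ['1410', '-3', '-0', '-1', '2', '-0', '-2', '-1', '0', '-6', '3', '-3', '-3', '2', '-2', '4']
200 ['-1', '2', '-6', '-3', '4', '-1', '-5', '-1', '-2', '-0', '-0', '-2', '1', '-1', '-2', '5']
```

View pics/crop.png

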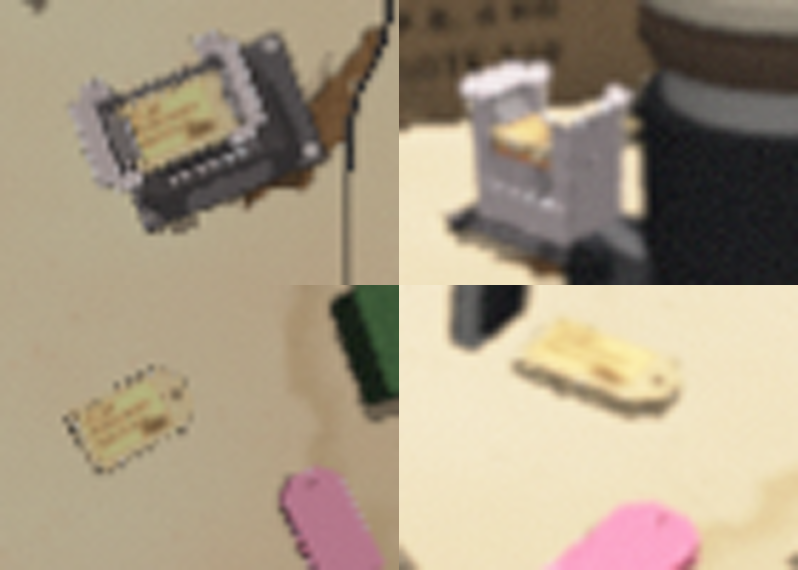

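The crop confirms the cream and brown bundle lying on the table, with the pink one separate. The dispenser, with its stored bundle visible, sits at the top left. Now I'll measure both poses.

```bash
python3 - <<'E'
from h import *
T=dict(np.load("top0.npz"));P=pts(T);hsv=cv2.cvtColor(T["pixels"],cv2.COLOR_BGR2HSV)
def rect(Q,name):
    r=cv2.minAreaRect((Q[:,:2]*1000).astype(np.float32)); b=cv2.boxPoints(r)
    e=b[1]-b[0];g=b[2]-b[1]
    l=e if np.linalg.norm(e)>np.linalg.norm(g) else g
    print(name,len(Q),np.round(r[0],1),np.round(sorted(r[1]),1),"long dir deg",np.round(np.degrees(np.arctan2(l[1],l[0]))%180,1), "med z",np.median(Q[:,2]).round(4))
def reg(m,r0,r1,c0,c1):
    k=np.zeros_like(m);k[r0:r1,c0:c1]=1;return m&k
z=P[...,2]
# bundle: colour edges via saturation & depth; cast on z=0.010
m=reg((z>0.005)&(z<.03),172,204,288,326)
m=cv2.morphologyEx(m.astype(np.uint8),cv2.MORPH_OPEN,np.ones((2,2)))
n,l,st,_=cv2.connectedComponentsWithStats(m);i=1+st[1:,4].argmax();v,u=np.where(l==i)
rect(onplane(T,u,v,.010),"bundle"); print(np.median(T["pixels"][v,u],0), hsv[180,295],hsv[188,305])
q=onplane(T,u,v,.010);print("mean",q.mean(0));w,V=np.linalg.eigh(np.cov(q[:,:2].T));print(np.sqrt(w*12),np.degrees(np.arctan2(V[1,1],V[0,1]))%180)
m=reg((z>0.085)&(z<.115),160,202,105,162);rect(P[m],"rim")
m=reg((z>0.006)&(z<.018)&(hsv[...,2]<110),160,204,105,166);rect(P[m],"base")
m=reg((z>0.06)&(z<.085)&(hsv[...,1]>60)&(hsv[...,2]>110),160,202,105,162);rect(P[m],"stored")
q=P[m];print(q.mean(0));w,V=np.linalg.eigh(np.cov(q[:,:2].T));print(np.sqrt(w*12),np.degrees(np.arctan2(V[1,1],V[0,1]))%180)
E
```

```text
bundle 227 [ 452. -347.] [42.  72.7] long dir deg 118.6 med z 0.01
[117. 158. 177.] [ 20  62 180] [ 19 107 170]
mean [ 0.45043093 -0.3469995   0.01      ]
[0.03933898 0.07015011] 116.28675961323687
rim 206 [482.9 241.7] [ 66.6 104.2] long dir deg 110.8 med z 0.0971
base 309 [484.  256.4] [123.5 211.9] long dir deg 80.7 med z 0.0115
stored 208 [481.4 243.7] [40.1 60.8] long dir deg 113.5 med z 0.0716
[0.48055892 0.2429857  0.07159198]
[0.0403923  0.05817012] 112.91892920278951
```

```bash
cat >> h.py <<'E'
from scipy.spatial.transform import Rotation as Ro
def go(x,y,z,ydir):
    """mm shift in tool axes and spin (deg) to put TCP at x,y,z with the jaw axis along ydir deg (mod 180)"""
    s=read_state(); M=Ro.from_rotvec(s["tool_rot"]).as_matrix()
    cur=np.degrees(np.arctan2(M[1,1],M[0,1])); d=(ydir-cur+90)%180-90
    print("shift",np.round(1000*M.T@(np.array([x,y,z])-s["eef_pos"]),1),"spin",round(-d,2),"tilt",np.round(M[:,2],3),"jaw",round(cur,1),"j6",s["joints"][5].round(2),"tcp",s["eef_pos"].round(4),"F",s["contact_force"].round(1),"gap",round(s["finger_gap"],3),"t",s["time_s"])
E
python3 - <<'E'
from h import *
go(.4505,-.347,.12,27)
T=dict(np.load("top0.npz"));P=pts(T).reshape(-1,3)
d=np.hypot(P[:,0]-.482,P[:,1]-.243);m=(P[:,2]>.11)&(d<.3)&(P[:,2]<1.2)
Q=P[m];print(len(Q),np.sort(d[m])[:5]); 
for zc in (.1,.2,.3,.4): 
    k=m&(P[:,2]>zc)&(P[:,0]>.25)
    if k.any(): print(zc,d[k].min(),P[k][d[k].argmin()])
E
```

```text
shift [286.7 -83.2 110.6] spin 85.11 tilt [-0.     0.002 -1.   ] jaw -67.9 j6 -0.21 tcp [ 0.2162 -0.5322  0.2304] F [ 0.5  0.3 -0. ] gap 1.001 t 0.1
6170 [0.16380105 0.16401884 0.16408875 0.1641793  0.16427342]
0.1 0.1638010454113288 [0.50835645 0.40466669 0.34019877]
0.2 0.1638010454113288 [0.50835645 0.40466669 0.34019877]
0.3 0.1638010454113288 [0.50835645 0.40466669 0.34019877]
0.4 0.16737277314018145 [0.53600068 0.40142213 0.41502732]
```

```bash
python3 -m jog '{"grip":[85,85,85,85,85],"linear":[[40,-12,0],[80,-24,0],[120,-35,0],[160,-46,0],[200,-58,0]],"spin":[8.5,17,25.5,34,42.5]}' 60 && python3 -c "
from h import *
go(.4505,-.347,.12,27)"
```

```text
time_s: 0.6
eef_pos: [0.3797, -0.4033, 0.2309]
tool_rot: [-3.092, 0.555, 0.001]
contact_force: [0.9, -0.0, 0.4]
finger_gap: 0.992
shift [ 46.8 -77.4 110.9] spin 42.63 tilt [-0.     0.001 -1.   ] jaw -110.4 j6 0.89 tcp [ 0.3797 -0.4033  0.2309] F [ 0.9 -0.   0.4] gap 0.992 t 0.6
```

```bash
python3 -m jog '{"grip":[85,85,85,85,85],"linear":[[12,-20,5],[24,-40,30],[36,-60,60],[47,-77,90],[47,-77,111]],"spin":[8.5,17,25.5,34,42.5]}' && python3 - <<'E'
from h import *
go(.4505,-.347,.003,27)
f=grab_frame("scene");np.savez("scene1.npz",**f)
p=f["pixels"][190:290,230:350];cv2.imwrite("pics/s1.png",cv2.resize(p,None,fx=5,fy=5,interpolation=cv2.INTER_CUBIC))
f=grab_frame("scene")
E
```

```text
time_s: 1.1
eef_pos: [0.4498, -0.3456, 0.1175]
tool_rot: [-2.681, 1.634, 0.005]
contact_force: [-1.2, -0.5, -0.1]
finger_gap: 0.994
shift [2.000e+00 1.000e-01 1.145e+02] spin 0.29 tilt [-0.002  0.003 -1.   ] jaw -152.7 j6 1.8 tcp [ 0.4498 -0.3456  0.1175] F [-1.2 -0.5 -0.1] gap 0.994 t 1.1
```

View pics/s1.png

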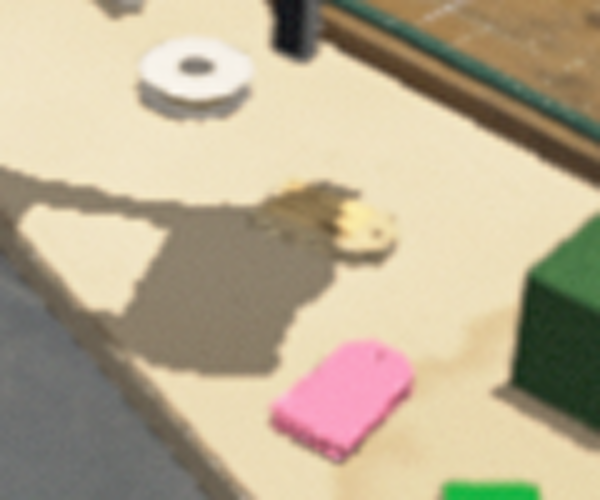

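The crop shows the bundle at around scene pixel (296,235), in the shadow of the gripper now above it. I'll cross-check its centre and the dispenser's with the scene camera.

```bash
python3 - <<'E'
from h import *
S=dict(np.load("scene0.npz"));P=pts(S);z=P[...,2];hsv=cv2.cvtColor(S["pixels"],cv2.COLOR_BGR2HSV)
def stat(m,n,zp=None):
    v,u=np.where(m);q=P[m] if zp is None else onplane(S,u,v,zp)
    r=cv2.minAreaRect((q[:,:2]*1000).astype(np.float32));print(n,len(q),np.round(r,1) if 0 else r,q.mean(0).round(4))
d=np.hypot(P[...,0]-.45,P[...,1]+.347)
stat((d<.055)&(z>.007)&(z<.02),"bundle",.010)
d=np.hypot(P[...,0]-.482,P[...,1]-.243)
stat((d<.08)&(z>.092)&(z<.108),"rim")
stat((d<.08)&(z>.066)&(z<.08)&(hsv[...,1]>70)&(hsv[...,2]>110),"stored")
E
```

```text
bundle 243 ((452.4615783691406, -348.5270080566406), (43.27436447143555, 69.93225860595703), 25.79840087890625) [ 0.4517 -0.3464  0.01  ]
rim 92 ((482.67755126953125, 242.3739776611328), (67.35955810546875, 108.68778991699219), 20.291717529296875) [0.4809 0.2538 0.0979]
stored 40 ((470.4560546875, 254.82772827148438), (52.859004974365234, 29.55683135986328), 66.1783218383789) [0.4719 0.2491 0.0713]
```

```bash
python3 -m jog '{"grip":[70,70,70,70,70],"linear":[[1,0,30],[1,0,60],[1,0,85],[1,0,103],[1,0,103]],"spin":[0,0,0,0,0]}' && python3 -c "
from h import *
go(.4505,-.347,.003,27)"
```

```text
time_s: 1.7
eef_pos: [0.4483, -0.3484, 0.0157]
tool_rot: [-2.686, 1.626, 0.006]
contact_force: [-0.7, -0.2, 0.0]
finger_gap: 0.824
shift [-0.2 -2.6 12.7] spin 0.63 tilt [-0.003  0.003 -1.   ] jaw -152.4 j6 1.79 tcp [ 0.4483 -0.3484  0.0157] F [-0.7 -0.2  0. ] gap 0.824 t 1.7
```

```bash
python3 -m jog '{"grip":[70,70,20,20,20],"linear":[[0,-2,6],[0,-2,12],[0,-2,12],[0,-2,12],[0,-2,12]],"spin":[0,0,0,0,0]}' 80 && python3 -m jog '{"grip":[20,20,20,20,20],"linear":[[0,0,0],[0,0,0],[0,0,0],[0,0,-10],[0,0,-30]],"spin":[0,0,0,0,0]}' 80 && python3 -c "
from h import *
go(.4828,.242,.22,21)"
```

```text
time_s: 2.2
eef_pos: [0.452, -0.349, 0.0066]
tool_rot: [2.685, -1.629, 0.002]
contact_force: [-2.2, 1.1, 6.0]
finger_gap: 0.402
time_s: 2.7
eef_pos: [0.4505, -0.3473, 0.0347]
tool_rot: [-2.685, 1.629, 0.005]
contact_force: [-0.2, 0.5, 0.4]
finger_gap: 0.4
shift [-508.4 -300.6 -183.9] spin 6.5 tilt [-0.002  0.002 -1.   ] jaw -152.5 j6 1.79 tcp [ 0.4505 -0.3473  0.0347] F [-0.2  0.5  0.4] gap 0.4 t 2.7
```

```bash
python3 -m jog '{"grip":[20,20,20,20,20],"linear":[[0,0,-40],[0,0,-85],[0,0,-130],[0,0,-170],[0,0,-185]],"spin":[-8.5,-17,-25.5,-34,-42.5]}' && python3 - <<'E'
from h import *
go(.4828,.242,.22,21)
f=grab_frame("scene");np.savez("scene2.npz",**f)
cv2.imwrite("pics/s2.png",cv2.resize(f["pixels"][80:240,230:380],None,fx=3.7,fy=3.7,interpolation=cv2.INTER_CUBIC))
E
```

```text
time_s: 3.2
eef_pos: [0.4531, -0.3502, 0.2267]
tool_rot: [3.09, -0.535, 0.011]
contact_force: [0.4, 0.3, -0.7]
finger_gap: 0.404
shift [-171.1 -567.7    2.6] spin 49.35 tilt [ 0.006 -0.007 -1.   ] jaw -109.6 j6 1.04 tcp [ 0.4531 -0.3502  0.2267] F [ 0.4  0.3 -0.7] gap 0.404 t 3.2
```

View pics/s2.png

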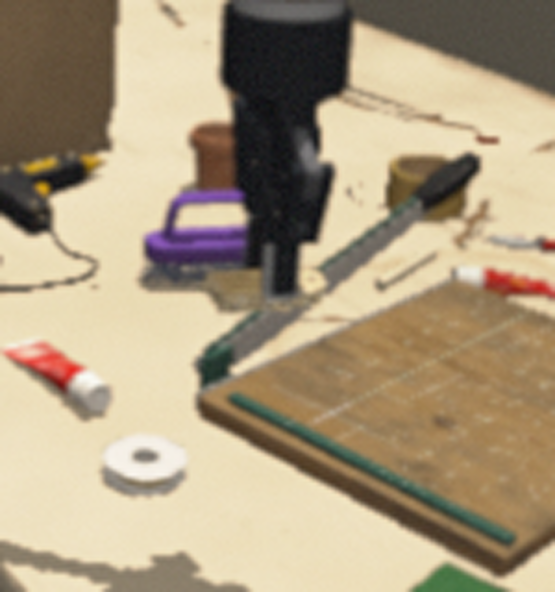

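The bundle is held flat at the fingertips, at scene pixel ~(300,158). Carrying it over.

```bash
python3 -m jog '{"grip":[20,20,20,20,20],"linear":[[-10,-30,2],[-20,-70,2],[-33,-110,2],[-46,-150,2],[-58,-190,2]],"spin":[-8.5,-17,-25.5,-34,-42.5]}' && python3 -c "
from h import *
go(.4828,.242,.22,21)"
```

```text
time_s: 3.75
eef_pos: [0.4613, -0.1482, 0.2176]
tool_rot: [-3.08, -0.617, 0.001]
contact_force: [1.0, -0.9, -0.0]
finger_gap: 0.401
shift [ 170.1 -351.8   -2.2] spin -88.36 tilt [-0.001  0.001 -1.   ] jaw -67.4 j6 0.61 tcp [ 0.4613 -0.1482  0.2176] F [ 1.  -0.9 -0. ] gap 0.401 t 3.75
```

```bash
python3 -m jog '{"grip":[20,20,20,20,20],"linear":[[15,-30,0],[30,-65,0],[48,-100,0],[65,-135,0],[80,-166,0]],"spin":[-8.5,-17,-25.5,-34,-42.5]}' && python3 -c "
from h import *
go(.4828,.242,.22,21)"
```

```text
time_s: 4.25
eef_pos: [0.4717, 0.0359, 0.2177]
tool_rot: [-2.646, -1.692, 0.001]
contact_force: [0.5, 0.1, 0.4]
finger_gap: 0.402
shift [191.8 -76.4  -2.2] spin -45.8 tilt [-0.001  0.    -1.   ] jaw -24.8 j6 0.25 tcp [0.4717 0.0359 0.2177] F [0.5 0.1 0.4] gap 0.402 t 4.25
```

```bash
python3 -m jog '{"grip":[20,20,20,20,20],"linear":[[40,-16,0],[80,-32,0],[120,-48,0],[160,-64,0],[192,-76,0]],"spin":[-8.5,-17,-25.5,-34,-42.5]}' && python3 -m jog '{"grip":[20,20,20,20,20],"linear":[[0,0,0],[0,0,0],[0,0,0],[0,0,0],[0,0,0]],"spin":[-3.3,-3.3,-3.3,-3.3,-3.3]}' && python3 - <<'E'
from h import *
go(.4828,.242,.16,21)
f=grab_frame("scene");np.savez("scene3.npz",**f);g=grab_frame("top");np.savez("top3.npz",**g)
a=cv2.resize(f["pixels"][75:165,165:265],None,fx=4,fy=4,interpolation=cv2.INTER_CUBIC)
b=cv2.resize(g["pixels"][140:230,85:185],None,fx=4,fy=4,interpolation=cv2.INTER_CUBIC)
cv2.imwrite("pics/s3.png",np.hstack([a,b]))
E
```

```text
time_s: 4.75
eef_pos: [0.4839, 0.2423, 0.2177]
tool_rot: [-1.852, -2.537, 0.001]
contact_force: [0.2, -0.4, -0.3]
finger_gap: 0.398
time_s: 5.25
eef_pos: [0.4848, 0.2394, 0.2183]
tool_rot: [-1.787, -2.584, 0.0]
contact_force: [-0.1, 1.1, 0.1]
finger_gap: 0.403
shift [ 3.1 -1.  58.3] spin -0.35 tilt [-0. -0. -1.] jaw 20.6 j6 -0.13 tcp [0.4848 0.2394 0.2183] F [-0.1  1.1  0.1] gap 0.403 t 5.25
```

View pics/s3.png

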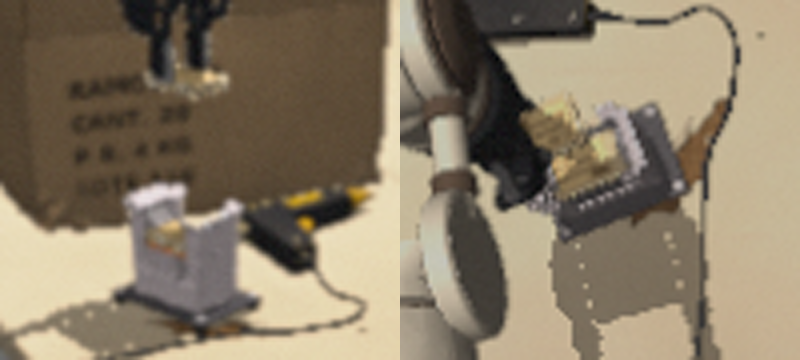

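The bundle is held level over the dispenser (left half, bundle ~(190,82), mouth ~(185,215)). Now I'll measure where the bundle sits in the grip and check the mouth again.

```bash
python3 - <<'E'
from h import *
s=read_state();M=Ro.from_rotvec(s["tool_rot"]).as_matrix();o=s["eef_pos"]
for n in("scene3","top3"):
    f=dict(np.load(n+".npz"));P=pts(f);hsv=cv2.cvtColor(f["pixels"],cv2.COLOR_BGR2HSV)
    L=(P-o)@M*1000
    m=(abs(L[...,0])<60)&(abs(L[...,1])<40)&(abs(L[...,2])<25)&(hsv[...,1]>50)&(hsv[...,2]>90)
    Q=L[m]
    if len(Q)<20: print(n,len(Q));continue
    print(n,len(Q),"x",np.percentile(Q[:,0],[0,3,97,100]).round(1),"y",np.percentile(Q[:,1],[0,3,97,100]).round(1),"z",np.percentile(Q[:,2],[3,25,50,75,97]).round(1))
    for a in range(-45,50,10):
        k=abs(Q[:,0]-a)<5
        if k.sum()>3: print(a,k.sum(),"y",Q[k,1].min().round(1),Q[k,1].max().round(1),"z",np.percentile(Q[k,2],[10,50,90]).round(1))
f=dict(np.load("scene3.npz"));P=pts(f)
d=np.hypot(P[...,0]-.4828,P[...,1]-.242)
m=(d<.08)&(P[...,2]>.092)&(P[...,2]<.108);r=cv2.minAreaRect((P[m][:,:2]*1000).astype(np.float32));print("rim",m.sum(),r)
E
```

```text
scene3 109 x [-41.7 -38.3  21.2  27.8] y [-32.4 -24.2  29.9  32.7] z [-16.   -2.6  -1.2   3.9   8.3]
-35 33 y -23.6 18.1 z [-1.9  2.3  7.7]
-25 18 y -25.7 21.0 z [-3.1 -1.4  5.9]
-15 20 y -21.8 22.0 z [-10.4  -2.2   4.7]
-5 17 y -22.6 32.7 z [-18.7  -2.6   4.5]
5 9 y -32.4 16.9 z [-4.5 -2.3  5.3]
15 5 y -21.9 16.6 z [-3.3  2.8  6.7]
25 5 y -18.5 17.0 z [-2.   0.6  4.4]
top3 180 x [-39.8 -38.3  -2.    1.2] y [-24.8 -20.4  19.7  21.7] z [-8.1 -4.6 -3.  -0.5  3.4]
-35 48 y -22.6 17.9 z [-5.5 -2.   2.7]
-25 49 y -21.7 21.5 z [-6.5 -3.4  0.6]
-15 51 y -24.8 21.7 z [-5.7 -2.7  1.4]
-5 31 y -14.9 14.8 z [-6.3 -3.4  0.3]
rim 90 ((483.0706787109375, 242.65093994140625), (66.41475677490234, 104.14812469482422), 19.21670913696289)
```

```bash
python3 -m jog '{"grip":[20,20,20,20,20],"linear":[[4,-1,25],[8,-1,50],[8,-1,75],[8,-1,95],[8,-1,98]],"spin":[0,0,0,0,0]}' 100 && python3 - <<'E'
from h import *
go(.4828,.242,.06,21)
s=read_state();M=Ro.from_rotvec(s["tool_rot"]).as_matrix();o=s["eef_pos"]
f=grab_frame("scene");g=grab_frame("top")
for n,f in(("s",f),("t",g)):
    P=pts(f);hsv=cv2.cvtColor(f["pixels"],cv2.COLOR_BGR2HSV);L=(P-o)@M*1000
    m=(abs(L[...,0])<60)&(abs(L[...,1])<40)&(abs(L[...,2])<25)
    c=m&(hsv[...,1]>60)&(hsv[...,2]>90);w=m&(hsv[...,1]<50)&(hsv[...,2]>120)
    for k,q in(("cream",L[c]),("alu",L[w])):
        if len(q): print(n,k,len(q),"x",np.percentile(q[:,0],[0,3,97,100]).round(1),"y",np.percentile(q[:,1],[0,3,97,100]).round(1),"z",np.percentile(q[:,2],[3,50,97]).round(1))
a=cv2.resize(f0["pixels"][100:160,180:250],None,fx=5.7,fy=5.7,interpolation=cv2.INTER_CUBIC) if 0 else None
f=grab_frame("scene")
a=cv2.resize(f["pixels"][90:165,170:270],None,fx=4,fy=4,interpolation=cv2.INTER_CUBIC)
b=cv2.resize(g["pixels"][150:225,85:185],None,fx=4,fy=4,interpolation=cv2.INTER_CUBIC)
cv2.imwrite("pics/s4.png",np.hstack([a,b]))
E
```

```text
time_s: 5.85
eef_pos: [0.479, 0.2464, 0.1175]
tool_rot: [-1.783, -2.582, 0.007]
contact_force: [-0.5, 0.4, -0.2]
finger_gap: 0.386
shift [-5.5  2.3 57.5] spin -0.26 tilt [-0.005 -0.001 -1.   ] jaw 20.7 j6 -0.11 tcp [0.479  0.2464 0.1175] F [-0.5  0.4 -0.2] gap 0.386 t 5.85
s cream 84 x [-40.3 -39.4  17.8  33.5] y [-22.5 -21.9  21.3  26. ] z [-6.  -2.9  5.4]
s alu 62 x [-58.3 -57.6  42.7  48. ] y [-33.4 -31.2  33.3  34.3] z [ 4.4 18.1 24.6]
t cream 142 x [-39.6 -38.2  -3.1  -0.8] y [-21.2 -20.3  18.4  21.9] z [-8.9 -3.6  2. ]
t alu 68 x [-57.3 -56.7  43.2  45.3] y [-29.5 -25.   33.9  35.2] z [ 1.5 18.8 24.5]
```

View pics/s4.png

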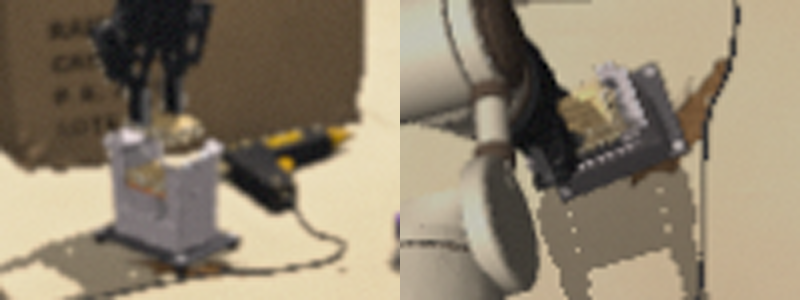

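The bundle sits just over the mouth and is centred to ~2 mm (the rim's centre is -5.5,+1.5 and the bundle's about -4,-0.3 in tool mm). I'll correct by (-1,+1.5) and go in.

```bash
python3 -m jog '{"grip":[20,20,20,20,20],"linear":[[-1,1.5,4],[-1,1.5,12],[-1,1.5,20],[-1,1.5,26],[-1,1.5,26]],"spin":[0,0,0,0,0]}' 100 && python3 -c "
from h import *
go(.4828,.242,.06,21)"
```

```text
time_s: 6.5
eef_pos: [0.4823, 0.2464, 0.0933]
tool_rot: [-1.784, -2.585, 0.002]
contact_force: [-0.0, -1.1, -0.3]
finger_gap: 0.386
shift [-4.3 -1.  33.3] spin -0.21 tilt [-0.001 -0.001 -1.   ] jaw 20.8 j6 -0.11 tcp [0.4823 0.2464 0.0933] F [-0.  -1.1 -0.3] gap 0.386 t 6.5
```

No contact so far. Now pressing toward TCP z ≈ 0.063 (bundle centre ≈ 0.061).

```bash
python3 -m jog '{"grip":[20,20,20,20,20],"linear":[[0,0,4],[0,0,8],[0,0,12],[0,0,15],[0,0,17]],"spin":[0,0,0,0,0]}' 120 && python3 -m jog '{"grip":[20,20,20,20,20],"linear":[[0,0,3],[0,0,6],[0,0,9],[0,0,12],[0,0,13]],"spin":[0,0,0,0,0]}' 120 && python3 -c "
from h import *
go(.4828,.242,.06,21)"
```

```text
time_s: 7.0
eef_pos: [0.4841, 0.2472, 0.0785]
tool_rot: [1.783, 2.584, 0.004]
contact_force: [-0.4, -0.1, 8.4]
finger_gap: 0.377
time_s: 7.5
eef_pos: [0.4834, 0.2471, 0.0644]
tool_rot: [1.784, 2.585, 0.002]
contact_force: [3.7, 0.6, 4.7]
finger_gap: 0.376
shift [-4.5 -2.4  4.4] spin -0.22 tilt [ 0.001  0.001 -1.   ] jaw 20.8 j6 -0.11 tcp [0.4834 0.2471 0.0644] F [3.7 0.6 4.7] gap 0.376 t 7.5
```

```bash
cat > m.py <<'E'
from h import *
import sys
s=read_state();M=Ro.from_rotvec(s["tool_rot"]).as_matrix();o=np.array([.483,.2425,0]);a=np.radians(20.3)
A=np.array([[np.cos(a),-np.sin(a),0],[np.sin(a),np.cos(a),0],[0,0,1]])
ims=[]
for n,(r,c) in(("scene",(95,170)),("top",(150,85))):
    f=grab_frame(n);P=pts(f);hsv=cv2.cvtColor(f["pixels"],cv2.COLOR_BGR2HSV);L=(P-o)@A*1000
    m=(abs(L[...,0])<24)&(abs(L[...,1])<40)&(L[...,2]>50)&(L[...,2]<90)&(hsv[...,1]>60)&(hsv[...,2]>80)
    q=L[m]
    for y in range(-35,40,10):
        k=abs(q[:,1]-y)<5
        if k.sum()>3: print(n,"y",y,k.sum(),"x",q[k,0].min().round(),q[k,0].max().round(),"z med/p90",np.percentile(q[k,2],[50,90]).round(1))
    ims.append(cv2.resize(f["pixels"][r:r+65,c:c+85],None,fx=4.7,fy=4.7,interpolation=cv2.INTER_CUBIC))
cv2.imwrite(sys.argv[1],np.hstack(ims)[:,:800])
E
python3 m.py pics/s5.png
```

```text
scene y -15 5 x -21.0 -12.0 z med/p90 [58.5 65.3]
scene y -5 10 x -22.0 -11.0 z med/p90 [63.4 72.7]
scene y 5 9 x -23.0 3.0 z med/p90 [56.4 66.9]
scene y 15 5 x -20.0 10.0 z med/p90 [57.8 67.9]
scene y 25 6 x -20.0 -15.0 z med/p90 [56.1 64.9]
top y -25 28 x -19.0 20.0 z med/p90 [67.5 70.9]
top y -15 38 x -19.0 22.0 z med/p90 [66.7 70. ]
top y -5 29 x -20.0 19.0 z med/p90 [68.3 72.1]
top y 5 5 x -7.0 14.0 z med/p90 [68.3 69.3]
```

View pics/s5.png

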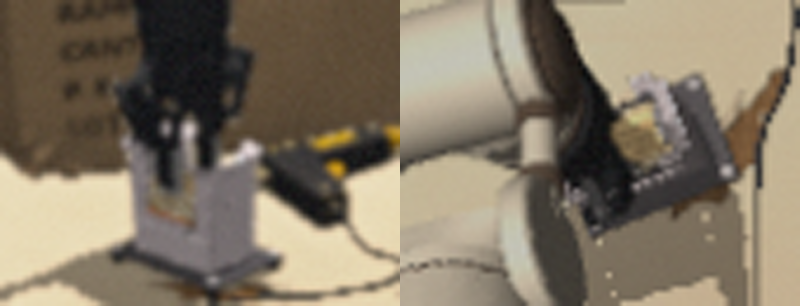

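The top view shows the bundle inside with its top at z≈67.5 mm, so its centre is ≈62.5 mm (9.5 mm below the lips). That's only just deep enough, so I'll press 2 mm more.

```bash
python3 -m jog '{"grip":[20,20,20,20,20],"linear":[[0,0,1],[0,0,2],[0,0,2.5],[0,0,2.5],[0,0,2.5]],"spin":[0,0,0,0,0]}' && python3 m.py pics/x.png
```

```text
time_s: 8.1
eef_pos: [0.4829, 0.2469, 0.0619]
tool_rot: [1.784, 2.586, 0.001]
contact_force: [2.4, 2.0, 5.5]
finger_gap: 0.377
scene y -5 6 x -18.0 -7.0 z med/p90 [62.9 65.1]
scene y 5 7 x -20.0 7.0 z med/p90 [63.6 65.8]
scene y 15 6 x -20.0 15.0 z med/p90 [60.4 65.2]
top y -25 27 x -16.0 21.0 z med/p90 [65.2 69. ]
top y -15 33 x -18.0 21.0 z med/p90 [64.8 68.3]
top y -5 32 x -21.0 19.0 z med/p90 [64.1 68.6]
top y 5 5 x -5.0 9.0 z med/p90 [62.9 63.7]
```

Centre ≈59.8 mm, about 12 mm below the lips, and the force is only the spring's. Letting go in place.

```bash
python3 -m jog '{"grip":[55,55,55,55,55],"linear":[[0,0,0],[0,0,0],[0,0,0],[0,0,0],[0,0,0]],"spin":[0,0,0,0,0]}' && python3 m.py pics/x2.png
```

```text
time_s: 8.7
eef_pos: [0.4821, 0.2467, 0.0613]
tool_rot: [-1.784, -2.585, 0.002]
contact_force: [0.2, 0.2, -0.5]
finger_gap: 0.642
scene y -15 8 x -21.0 -13.0 z med/p90 [60.7 65.4]
scene y -5 9 x -20.0 -4.0 z med/p90 [65.3 72.1]
scene y 5 13 x -20.0 6.0 z med/p90 [66.4 72.3]
scene y 15 6 x -20.0 8.0 z med/p90 [71.6 73.3]
top y -25 34 x -19.0 21.0 z med/p90 [72.2 75.3]
top y -15 38 x -20.0 22.0 z med/p90 [71.1 73.7]
top y -5 36 x -20.0 20.0 z med/p90 [71.5 74.2]
top y 5 5 x -20.0 7.0 z med/p90 [70.7 71. ]
```

Its top rose to ≈72 mm, which is held under the lips. Retreating straight up.

```bash
python3 -m jog '{"grip":[55,55,55,55,55],"linear":[[0,0,-10],[0,0,-30],[0,0,-60],[0,0,-100],[0,0,-140]],"spin":[0,0,0,0,0]}' && python3 -m jog '{"grip":[55,55,55,55,55],"linear":[[-20,0,0],[-60,0,0],[-100,0,-10],[-140,0,-20],[-150,0,-20]],"spin":[0,0,0,0,0]}' && python3 m.py pics/s6.png
```

```text
time_s: 9.3
eef_pos: [0.4823, 0.2467, 0.2037]
tool_rot: [-1.784, -2.586, 0.0]
contact_force: [1.3, 0.5, 0.0]
finger_gap: 0.643
time_s: 9.8
eef_pos: [0.5381, 0.1033, 0.2244]
tool_rot: [1.786, 2.579, 0.002]
contact_force: [-0.2, 0.7, 0.9]
finger_gap: 0.641
scene y -15 9 x -21.0 -12.0 z med/p90 [64.1 70.5]
scene y -5 14 x -21.0 -6.0 z med/p90 [60.6 71. ]
scene y 5 15 x -20.0 5.0 z med/p90 [70.9 72.3]
scene y 15 19 x -22.0 13.0 z med/p90 [69.5 72. ]
scene y 25 18 x -23.0 15.0 z med/p90 [69.6 72.3]
top y -25 21 x -6.0 18.0 z med/p90 [73.4 75.8]
top y -15 21 x -5.0 22.0 z med/p90 [71.8 77.2]
top y -5 15 x 4.0 19.0 z med/p90 [71.2 73.3]
top y 5 11 x 8.0 18.0 z med/p90 [70.2 72. ]
top y 15 7 x 11.0 18.0 z med/p90 [73.7 75.2]
```

View pics/s6.png

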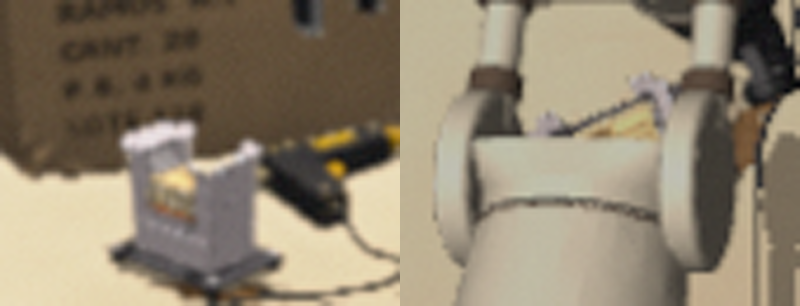

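The last view shows the dispenser with a thicker, level stack in its side opening at about (175,195), its top at 72 mm along the whole length, and the gripper clear. Handing in.

```bash
python3 -c "
from plant import job_done; job_done()"
```

```text
the job is handed in; nothing more can be done
```

The loose cream and brown bundle is in the dispenser, and all my checks say it is held under both lips. I gripped it across its width, carried it over and pressed it past the lips to about 12 mm below them. Then I let go and backed off. The job was handed in at about 10 s of robot time; no verdict is reported.

**Last checks:**
- **Height:** when released, the bundle rose to a top of about 72 mm, so its centre is about 67 mm, inside the required 62–70 mm.
- **Level:** the top reads about 70–75 mm along its length, level within the noise of the depth readings.
- **Position:** before I let go it was centred in the pocket to within about 2 mm.
- **Robot:** the force on the tool read about zero, and the gripper is clear of everything.

**Not confirmed directly:**
- **Lips and follower:** I did not see the lips or the follower clearly. I inferred both from the bundle's height and the thicker stack in the side opening.
- **Final top view:** the arm partly blocked it, so that check rests mainly on the scene camera.
- **Grip opening:** the gripper read about 34 mm (32–33 mm at full force) on a 38 mm bundle. I left that unexplained, but the grip held.

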